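Clear a sole from the guarded marking press

TASK

The marking press has stopped with a sole under it. Lift the clear front guard straight up out of its grooved posts and stand it upright in the empty middle slot of the plate rack, then draw the sole forward from under the press head without forcing it up against the head, and lay it flat in the empty blue tray, tread still up. Set both down rather than dropping them, and leave the templates in the rack and the other things on the bench where they are.

Things in the scene. Friction and masses are not known exactly. Their poses are not given: they have to be found in the camera images.
- press: Green C-shaped bench press fixed to the bench, 300 deep (x) x 236 wide (y) mm. Origin: centre of the base's underside; x points to its back, its open front looks along -x; z up. Base plate 20 mm thick. Clear side windows at y = +-106 mm, tops at z = 100 mm. Column at x = 107 to 150 mm; arm 80 mm wide, forward to x = 10 mm at z = 150 to 240 mm; air cylinder to z = 344 mm.
- post_left (a point): Top middle of the groove in the press's left aluminium front post: in the press's frame x = -125, y = 102, z = 105 mm (axes as the press). Post 19 (x) x 24 (y) mm, inner face at y = 90 mm. Groove 9 mm wide in x, open at the top and towards the other post, bottom at z = 20 mm.
- post_right (a point): The same on the right post: x = -125, y = -102, z = 105 mm in the press's frame. The guard stands in these two grooves.
- pad (a point): Centre of the top of the press's bed, a black rubber pad at z = 40 mm, 192 (x) x 116 (y) mm; axes as the press. The sole lies on it.
- platen: Flat steel platen, the press head, 85 x 90 mm (x, y), 14 mm thick, fixed under the arm. Origin: centre of its underside, in the press's frame at x = 52.5, z = 80 mm: it overhangs the pad from x = 10 to 95 mm, 40 mm above it. Axes as the press.
- guard: Loose clear panel, 5 (x) x 200 (y) mm, about 0.2 kg; yellow and black grip strip along its top edge, 10 mm thick, 160 mm long, z = 95 to 120 mm. Origin: middle of its lower edge; x normal to the panel, z up. It starts in the grooves of the press's front posts, lower edge on the base, 2 mm of play each way; it comes free once raised 85 mm.
- sole: Loose rigid white shoe sole, 190 mm long (x), 28 thick, about 0.12 kg; parallel sides 56 mm apart over the heel (x = -70 to -30), 66 wide at the forefoot. Origin: centre of its underside; x to the toe, z up out of the barred tread. It starts on the pad, toe under the platen with 12 mm of room above, some 105 mm of heel out in front of the platen, behind the guard.
- rack: Plate rack fixed to the bench: aluminium base 170 (x) x 190 (y) x 12 mm; three slots along y at x = -55, 0, +55 mm, each between two pairs of upright steel pins at y = +-55 mm. Pins 10 mm thick, round tops 72 mm above the bench, 11 mm of room across a slot. The middle slot is empty. Origin: centre of the base's underside, z up.
- rack_slot (a point): Centre of the floor of the rack's empty middle slot, on top of the rack's base, 12 mm above the bench; axes as the rack: x across the slot, y along it.
- template_a: Aluminium template plate 6 (x) x 150 (y) x 80 (z) mm, loose in the rack's slot at x = -55 mm, with a dark sole shape on its faces; it is to stay there. Origin: middle of its lower edge.
- template_b: Brass-coloured template plate 6 (x) x 150 (y) x 80 (z) mm, loose in the rack's slot at x = +55 mm, with a dark sole shape on its faces; it is to stay there. Origin: middle of its lower edge.
- tray: Empty blue open tray fixed to the bench, 270 (x) x 190 (y) x 40 mm high outside, walls and floor 4 mm thick. Origin: centre of its underside, z up. Rack and tray stand on either side of the press, either way round.
- can: Yellow solvent can, 110 mm across, with a steel plunger dish on top, 120 mm high in all; leave it where it is
- sole_low: White sole 205 mm long, hollow side up, the lower of a stack of two; leave it where it is
- sole_high: White sole 205 mm long, hollow side up, the upper of the stack; leave it where it is
- tape: Ring of cardboard-coloured tape, 96 mm across, 25 mm high; leave it where it is
- screwdriver: Screwdriver in front of the press; leave it where it is

How it is judged (in metres and radians):
On the way, in this order (a step that is already met when the one before it is completed fails the run):
1. the guard is lifted up clear of the grooved posts (z of guard in the frame of press above 0.105 m), for 0.1 s.
2. the guard stands upright in the rack's middle slot (x of guard in the frame of rack_slot between -0.009 and 0.009 m and y of guard in the frame of rack_slot between -0.04 and 0.04 m and z of guard in the frame of rack_slot between -0.006 and 0.006 m and angle between guard's own z axis and vertical below 0.15 rad and angle between the x axis of guard and the x axis of rack, either way round below 0.12 rad), for 0.2 s.
3. the sole is drawn forward clear of the press head (x of sole in the frame of press below -0.09 m), for 0.1 s.
At the end, for the whole second after the job is handed in: Guard in the rack's middle slot: within 9 mm across, 40 mm along, 6 mm of its floor, upright within 0.15 rad, parallel within 0.12 rad. Sole flat in the tray, tread up: underside under 12 mm above the tray's, tilt under 0.12 rad, centre within 60 x 70 mm of the tray's. Both at rest (all of step 2 and x of sole in the frame of tray between -0.06 and 0.06 m and y of sole in the frame of tray between -0.07 and 0.07 m and z of sole in the frame of tray between -0.004 and 0.012 m and angle between sole's own z axis and vertical below 0.12 rad and linear speed of each of guard, sole below 0.02 m/s and angular speed of each of guard, sole below 0.2 rad/s); the robot touches nothing.
It fails at once if the sole is forced against the press head (over 15 N) (contact force between sole and platen above 15 N).
It fails at once if the guard is dropped (out of the fingers with its lower edge more than 50 mm above the bench) (height (world z) of guard above 0.05 m and contact force between the fingers and guard below 0.05 N).
It fails at once if the sole is dropped (out of the press and out of the fingers, more than 40 mm above the bench) (height (world z) of sole above 0.04 m and x of sole in the frame of press below -0.12 m and contact force between the fingers and sole below 0.05 N).
It fails at once if a template is knocked out of its place in the rack (moved over 25 mm) (distance of any of template_a, template_b from where it was at the start of the episode above 0.025 m).
It fails at once if another thing on the bench is pushed away or knocked over (moved over 30 mm) (distance of any of can, sole_low, sole_high, tape, screwdriver from where it was at the start of the episode above 0.03 m).
It also fails if it takes over 64 s, if anything falls off the work surface, if the arm or the gripper's body presses on something with over 40 N, if the wrist force passes 120 N, or if a joint passes its speed limit or range.

ROBOT

A 6-joint arm with a two-finger parallel gripper is mounted at the origin on the work surface. World frame = base frame: x ahead of the robot, y to its left, z up, the work surface at z = 0. Lengths are in m, angles in degrees, forces in N, time in s.
With the tool pointing down it reaches from about 0.325 to 0.925 m from the base axis. Payload 3.1 kg.
Tool frame: the origin (TCP) lies on the centre line of the jaws, within the pads' length; the fingertips stand 14 mm ahead of it and the grasp point (between the pads) lies 5 mm behind it; z points along the fingers, y is the direction in which the jaws open and shut (so a half turn about z gives the same grasp; the last joint's range is limited). The gripper opens to 85 mm and grips with 20 to 120 N. Pads are 22 mm wide; open, the fingers measure 114 mm over their backs; the gripper's body (76 mm by 85 mm) begins 54 mm behind the grasp point. The pads swing forward as they close: fully open they stand 13 mm farther back than shut.
Start: joints at [66.967, 12.427, 92.441, -0, 75.132, -6.429], TCP at [0.179, 0.599, 0.245] pointing down, gripper open.
Joint ranges: [-157.48, 157.48], [-44.54, 120.13], [17.64, 146.25], [-64.5, 244.5], [7.68, 150.69], [-147.95, 147.95]. Speed limits (degrees/s): [159.86, 159.86, 180, 180, 180, 180].

INTERFACE

Orientations are given as a 3x3 rotation matrix whose columns are the frame's x, y, z axes.
In Python, from station import arm gives the robot as it stands.
- The arm moves only by the tool move_arm, never from a script. Its argument "steps" is one flat list of numbers, 7 for each row, row after row: the turn, a rotation vector about the tool's x, y, z in degrees, then the shift along the tool's x, y, z in mm, then the opening, from 0 (shut) to 1 (fully open). A call has 1 to 5 rows; each row shifts and turns the commanded pose from where the row before left it, along the tool's axes as they then stand; what a row does not reach is not made up. A row lasts 1/8 s, in which the tool goes at most 62.5 mm and 10.7 degrees, less where a joint would pass 70% of its speed; a pose out of reach is approached as far as the arm can. A call is refused whole if a number of a shift passes 62.5 or a number of a turn 10.7, either way. A call with a gripper value outside its range is refused whole. The fingers move at their own pace and stop on an object; "force" is the grip in N (left out, the last holds). Time passes only in rows, so rows that do not move let the fingers close. It gives the time, the measured TCP pose, the force and the opening at its end, in the units of the state.
- arm.sense(): the state, without advancing time (a new reading comes with each control period).
- arm.read_camera(name): name is "scene" or "top" or "wrist"; returns a dict with "color" (400x640x3 uint8, blue, green, red), "fx", "fy", "cx", "cy" (pixels), "camera_from_world" (4x4, takes a point from world to camera coordinates). Camera axes: x right, y up, looking along -z (the intrinsics and any distortion apply to the point x, -y, -z); pixel columns grow to the right and rows downward; lengths in m; the calibration is good to about 2 mm. A picture is of the moment at which its call begins. There is no depth.
- arm.close_job(): hands the job in, once; it reports no verdict.
Trained networks look in a picture, given as the dict that the camera call returned (one of the last four; its "shot" number tells which), for a name from the list of things; names that differ only in an ending like _2 or _b are one class to them, and where a whole thing is asked for, a point or a joint stands for the part that bears it (a point fixed in the world has none). Each returns a list of dicts, best first, with "confidence" (0 to 1); they miss things now and then, are a little off and sometimes report something else, mostly with a low value. They report only what shows in the picture. A call takes as long as a camera call.
- arm.look_for(picture, label): "at" ([x, y, z] in m, in world coordinates, good to about 4 mm: the middle of the surface that is visible of it).
The state is a dict: "t": time; "q": joint angles; "qd": joint speeds; "effort": joint torques, N m; "position": TCP position; "tool_rot": TCP orientation; "contact_force": force on the tool from outside, world axes, zero at the start; "ft_torque": the same for the moment, N m; "width": opening from 0.0 (shut) to 1.0 (fully open).
Only numpy, scipy, OpenCV 4.12 (cv2) and the standard library are available. Lean on these libraries where they do the work, as an engineer would, in place of code of your own. Each camera call takes 0.05 s, during which the arm holds its last target.

## Working session

There is one attempt and no reset: what is moved stays moved. The work goes in short steps, Python scripts to look and compute and a tool call to move; the robot and the scene stay as the last step left them, time stands still between calls to the robot, and variables do not carry over. Pictures are saved under pics/ and viewed, and the job is handed in when it is done.

Besides the shell and the picture viewer there is one more tool, called after "Emit:" as name(argument=value, ...) on one line, values as JSON. move_arm: Moves the arm, as the interface text tells. Its arguments: {"type":"object","properties":{"steps":{"type":"array","items":{"type":"number"}},"force":{"type":"number"}},"required":["steps"]}

```bash
ls -la; mkdir -p pics; python3 - <<'E'
from station import arm
import cv2
s=arm.sense();print(s['t'],s['position'],s['tool_rot'],s['width'],s['contact_force'])
for n in ['scene','top','wrist']:
    p=arm.read_camera(n);cv2.imwrite(f'pics/{n}0.png',p['color']);print(n,p['fx'],p['cx'],p['cy'],p['camera_from_world'])
    if n!='wrist':
        for l in ['press','post_left','post_right','pad','platen','guard','sole','rack','rack_slot','template_a','template_b','tray','can','sole_low','tape','screwdriver']:
            try:
                print(l,[(d['at'],round(d['confidence'],2)) for d in arm.look_for(p,l)[:3]])
            except Exception as e: print(l,e)
print(arm.sense()['t'])
E
```

```text
total 12
drwxr-xr-x  3 agent agent 4096 Dec  5 21:17 .
drwxr-xr-x 23 root  root  4096 Dec  5 21:17 ..
drwxr-xr-x  2 agent agent 4096 Dec  5 21:17 pics
0.0 [0.17826259 0.59821768 0.24394769] [[-9.58310598e-01  2.85726985e-01 -9.42041376e-04]
 [ 2.85728411e-01  9.58308076e-01 -2.21526924e-03]
 [ 2.69803658e-04 -2.39208397e-03 -9.99997103e-01]] 0.9979577290170325 [-0.23540213 -0.50417955  0.69527009]
scene 513.1612748753358 325.98504214051593 201.06061312155853 [[-5.97262495e-01  8.02044409e-01  1.50926797e-03  3.32744681e-01]
 [-6.48189677e-01 -4.83797266e-01  5.88039411e-01  3.00630011e-01]
 [ 4.72363901e-01  3.50235594e-01  8.08830868e-01 -1.78261554e+00]
 [ 0.00000000e+00  0.00000000e+00  0.00000000e+00  1.00000000e+00]]
press [([0.7326, 0.0087, 0.0919], 0.81)]
post_left [([0.7218, 0.0117, 0.092], 0.76)]
post_right [([0.7271, 0.0087, 0.0916], 0.64), ([0.5313, 0.0046, 0.0969], 0.24)]
pad [([0.7248, 0.0084, 0.093], 0.61)]
platen [([0.7124, 0.0112, 0.0932], 0.83)]
guard [([0.5312, 0.0059, 0.093], 0.72)]
sole [([0.6042, -0.006, 0.0658], 0.81)]
rack [([0.4653, -0.3183, 0.009], 0.89), ([0
[... 1340 characters left out ...]
.68), ([0.5196, -0.3321, 0.0854], 0.63)]
template_b [([0.4061, -0.3336, 0.0897], 0.68), ([0.5196, -0.3321, 0.0854], 0.63)]
tray [([0.4838, 0.3372, 0.0075], 0.56)]
can [([0.7165, -0.2578, 0.08], 0.79), ([0.4853, 0.3362, 0.0037], 0.53)]
sole_low [([0.7277, 0.258, 0.0156], 0.66)]
tape [([0.3794, -0.1179, 0.0206], 0.95)]
screwdriver [([0.4098, 0.0986, 0.0233], 0.83)]
wrist 303.4327352165388 315.8290189070374 204.71286380845052 [[ 2.86258441e-01  9.58152398e-01  2.94988083e-04 -6.25130319e-01]
 [-9.08077887e-01  2.71396337e-01 -3.18964857e-01  4.03496521e-02]
 [-3.05697001e-01  9.10385106e-02  9.47766497e-01 -3.80240718e-01]
 [ 0.00000000e+00  0.00000000e+00  0.00000000e+00  1.00000000e+00]]
1.75
```

View pics/scene0.png

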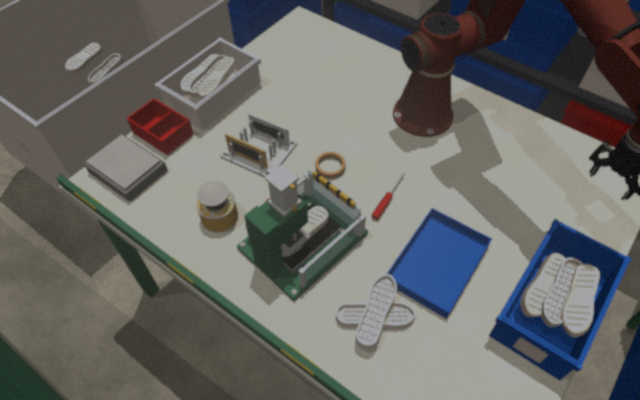

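View pics/top0.png

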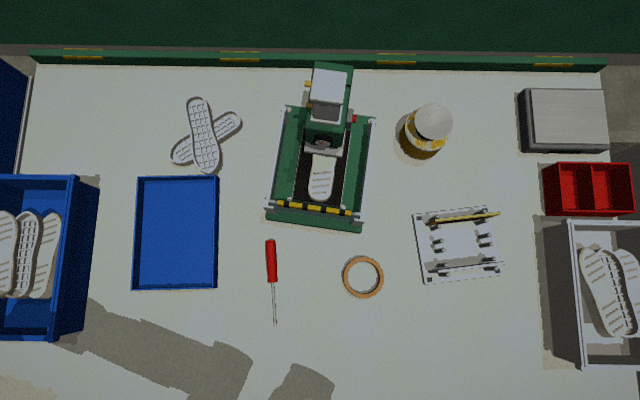

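View pics/wrist0.png

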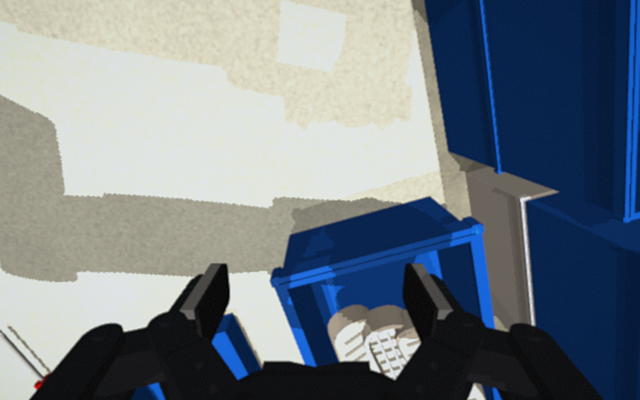

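```bash
python3 - <<'E'
import cv2
im=cv2.imread('pics/top0.png')
cv2.imwrite('pics/topA.png',cv2.resize(im[55:240,250:390],None,fx=4,fy=4,interpolation=cv2.INTER_CUBIC)[:, :][140:])
cv2.imwrite('pics/topB.png',cv2.resize(im[195:295,405:510],None,fx=6,fy=6,interpolation=cv2.INTER_CUBIC))
im=cv2.imread('pics/scene0.png')
cv2.imwrite('pics/scA.png',cv2.resize(im[150:300,220:380],None,fx=4,fy=4,interpolation=cv2.INTER_CUBIC))
E
```

```text
(no output)
```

View pics/topA.png

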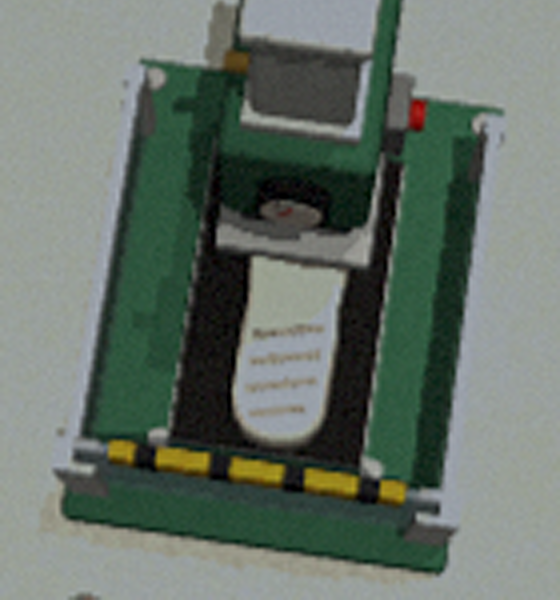

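View pics/topB.png

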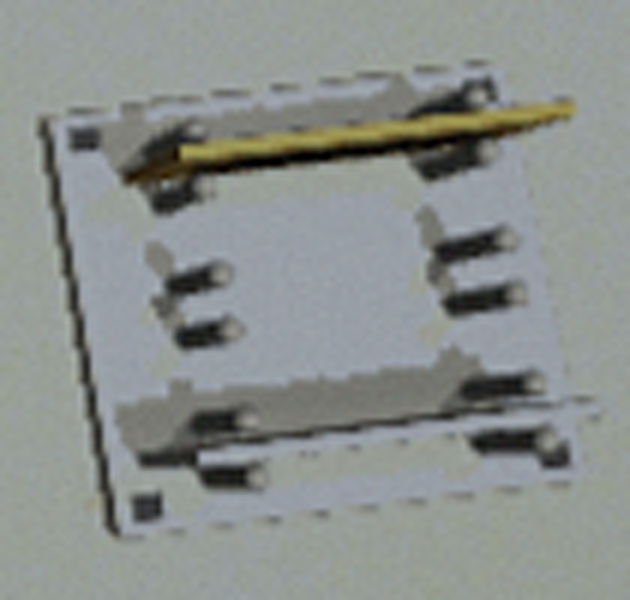

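View pics/scA.png

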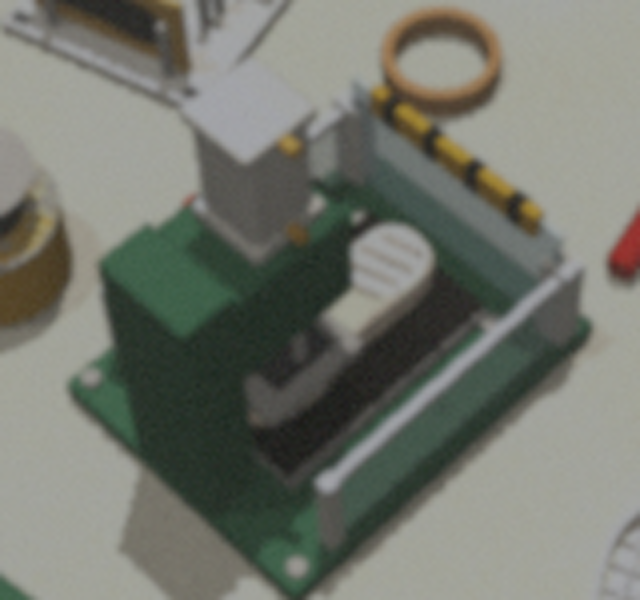

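```bash
cat > h.py <<'E'
import numpy as np, cv2
from scipy.optimize import least_squares
CAM={'scene':(513.161,325.985,201.061,np.array([[-5.97262495e-01,8.02044409e-01,1.50926797e-03,3.32744681e-01],[-6.48189677e-01,-4.83797266e-01,5.88039411e-01,3.00630011e-01],[4.72363901e-01,3.50235594e-01,8.08830868e-01,-1.78261554e+00],[0,0,0,1]])),
'top':(391.9006,317.7213,202.8216,np.array([[0.01529805,-0.99988172,0.001588,-0.01495727],[0.98347208,0.01533351,0.18040941,-0.55351984],[-0.18041242,-0.00119815,0.98359032,-0.87449252],[0,0,0,1]]))}
def proj(c,P):
    if isinstance(c,dict): f,cx,cy,T=c['fx'],c['cx'],c['cy'],np.array(c['camera_from_world'])
    else: f,cx,cy,T=CAM[c]
    P=np.atleast_2d(P); p=P@T[:3,:3].T+T[:3,3]
    return np.c_[cx+f*p[:,0]/-p[:,2], cy+f*p[:,1]/p[:,2]]
def unproj(c,uv,z):
    if isinstance(c,dict): f,cx,cy,T=c['fx'],c['cx'],c['cy'],np.array(c['camera_from_world'])
    else: f,cx,cy,T=CAM[c]
    uv=np.atleast_2d(uv); d=np.c_[(uv[:,0]-cx)/f,-(uv[:,1]-cy)/f,-np.ones(len(uv))]@T[:3,:3]
    C=-T[:3,:3].T@T[:3,3]; return C+d*((z-C[2])/d[:,2])[:,None]
def place(p,L):
    L=np.atleast_2d(L)/1000.;c,s=np.cos(p[2]),np.sin(p[2])
    return np.c_[p[0]+c*L[:,0]-s*L[:,1],p[1]+s*L[:,0]+c*L[:,1],L[:,2]]
def fit(obs,x0):
    # obs list of (cam,local mm,uv)
    def r(p): return np.concatenate([(proj(c,place(p,l))[0]-uv) for c,l,uv in obs])
    s=least_squares(r,x0,loss='soft_l1'); return s.x,r(s.x).reshape(-1,2)
E
cat > f1.py <<'E'
from h import *
A=lambda u,v:np.array([250+(u+.5)/4-.5,55+(v+140.5)/4-.5])
B=lambda u,v:np.array([405+(u+.5)/6-.5,195+(v+.5)/6-.5])
S=lambda u,v:np.array([220+(u+.5)/4-.5,150+(v+.5)/4-.5])
o=[('top',(-150,118,0),A(65,518)),('top',(-150,-118,0),A(443,572)),('top',(150,118,20),A(140,62)),('top',(150,-118,20),A(505,110)),
('top',(-120,80,140),A(110,441)),('top',(-120,-80,140),A(406,482)),
('scene',(-125,-80,138),S(380,90)),('scene',(-125,80,138),S(540,208)),('scene',(150,118,0),S(298,600)),('scene',(-150,118,10),S(590,328)),('scene',(150,-118,10),S(72,390))]
p,r=fit(o,[.67,-.01,-.1]);print('press',p[:2],np.degrees(p[2]));print(r.round(1).tolist())
for k in('top','scene'):
    q=fit([a for a in o if a[0]==k],[.67,-.01,-.1])[0];print(k,q[:2],np.degrees(q[2]))
print('strip mid top',place(p,[[-125,0,140],[-125,102,105],[-125,-102,105]]))
o=[('top',(10.5,55,70),B(220,273)),('top',(-10.5,55,70),B(232,328)),('top',(10.5,-55,70),B(503,238)),('top',(-10.5,-55,70),B(515,292)),
('top',(65.5,55,70),B(195,128)),('top',(44.5,55,70),B(206,187)),('top',(65.5,-55,70),B(480,90)),('top',(44.5,-55,70),B(487,150)),
('top',(-44.5,55,70),B(245,417)),('top',(-65.5,55,70),B(260,475)),('top',(-44.5,-55,70),B(535,382)),('top',(-65.5,-55,70),B(548,440)),
('top',(85,95,12),B(48,118)),('top',(85,-95,12),B(493,65)),('top',(-85,95,12),B(120,533)),('top',(-85,-95,12),B(575,480))]
p,r=fit(o,[.46,-.34,.1]);print('rack',p[:2],np.degrees(p[2]));print(r.round(1).tolist())
E
python3 f1.py
```

```text
press [ 0.65067304 -0.01418673] -7.32561149948121
[[-0.4, 1.2], [-0.1, 1.3], [-0.6, -1.0], [-0.2, -0.5], [-0.2, 0.2], [0.3, 0.5], [-2.0, -0.9], [-0.1, 1.5], [-0.6, 1.9], [0.9, -0.4], [-1.9, -0.6]]
top [ 0.65150659 -0.01470388] -7.460739339665264
scene [ 0.64864274 -0.01320719] -7.345970746422295
strip mid top [[ 0.52669334  0.00175177  0.14      ]
 [ 0.53969916  0.1029192   0.105     ]
 [ 0.51368753 -0.09941566  0.105     ]]
rack [ 0.46570492 -0.34410184] 7.84895308618238
[[-0.0, -0.1], [-0.4, -0.0], [0.4, -0.1], [0.3, 0.1], [-0.1, 0.3], [-0.3, -0.5], [-0.5, 0.9], [0.1, -0.1], [0.2, 0.3], [-0.6, 0.0], [-0.0, 0.1], [-0.3, -0.2], [-0.2, -0.4], [1.9, -0.8], [-0.4, 0.8], [2.4, -0.3]]
```

```bash
cat > plan.py <<'E'
import sys,numpy as np
from station import arm
# usage: plan.py x y z yawdeg(tool y axis world angle) opening [nrows min]
def main(x,y,z,yaw,op,nmin=1):
    s=arm.sense();p=np.array(s['position'])*1000;R=np.array(s['tool_rot'])
    y0=np.degrees(np.arctan2(R[1,1],R[0,1]));dy=(yaw-y0+180)%360-180
    d=np.array([x,y,z])-p
    n=max(int(nmin),int(np.ceil(np.linalg.norm(d)/58)),int(np.ceil(abs(dy)/10.4)))
    print('t',round(s['t'],2),'pos',p.round(1),'yaw',y0.round(2),'tilt',np.degrees(np.arccos(-R[2,2])).round(2),'d',d.round(1),'dyaw',round(dy,2),'n',n,'w',s['width'],'F',np.round(s['contact_force'],1))
    out=[];R0=R
    a=y0
    for i in range(n):
        r=np.radians(a);Y=np.array([np.cos(r),np.sin(r),0]);Z=np.array([0,0,-1.]);X=np.cross(Y,Z)
        l=np.array([X@d,Y@d,Z@d])/n
        out.append([0,0,round(-dy/n,1)]+[round(float(v),1) for v in l]+[op]); a+=dy/n
    for i in range(0,n,5): print(str(sum(out[i:i+5],[])))
if __name__=='__main__': main(*map(float,sys.argv[1:]))
E
python3 plan.py 526.7 1.8 250 -7.33 0.6
```

```text
t 1.75 pos [178.6 599.  245.3] yaw 73.39 tilt 0.0 d [ 348.1 -597.2    4.7] dyaw -80.72 n 12 w 0.9984170557331279 F [0.6 0.3 0.1]
[0, 0, np.float64(6.7), -42.0, -39.4, -0.4, 0.6, 0, 0, np.float64(6.7), -46.3, -34.2, -0.4, 0.6, 0, 0, np.float64(6.7), -50.0, -28.5, -0.4, 0.6, 0, 0, np.float64(6.7), -53.0, -22.5, -0.4, 0.6, 0, 0, np.float64(6.7), -55.3, -16.1, -0.4, 0.6]
[0, 0, np.float64(6.7), -56.8, -9.5, -0.4, 0.6, 0, 0, np.float64(6.7), -57.5, -2.8, -0.4, 0.6, 0, 0, np.float64(6.7), -57.5, 4.0, -0.4, 0.6, 0, 0, np.float64(6.7), -56.6, 10.7, -0.4, 0.6, 0, 0, np.float64(6.7), -55.0, 17.2, -0.4, 0.6]
[0, 0, np.float64(6.7), -52.6, 23.5, -0.4, 0.6, 0, 0, np.float64(6.7), -49.5, 29.5, -0.4, 0.6]
```

Emit:
move_arm(steps=[0,0,6.7,-42,-39.4,0,0.6,0,0,6.7,-46.3,-34.2,0,0.6,0,0,6.7,-50,-28.5,0,0.6,0,0,6.7,-53,-22.5,0,0.6,0,0,6.7,-55.3,-16.1,0,0.6])

```text
t: 2.38
position: [0.3245, 0.3489, 0.2456]
tool_rot: [[-0.639, 0.769, 0.001], [0.769, 0.639, 0.001], [-0.0, 0.001, -1.0]]
contact_force: [1.1, -0.2, 0.4]
width: 0.601
```

Emit:
move_arm(steps=[0,0,6.7,-56.8,-9.5,0,0.6,0,0,6.7,-57.5,-2.8,0,0.6,0,0,6.7,-57.5,4,0,0.6,0,0,6.7,-56.6,10.7,0,0.6,0,0,6.7,-55,17.2,0,0.6])

```text
t: 3.0
position: [0.4706, 0.1003, 0.2458]
tool_rot: [[-0.107, 0.994, 0.001], [0.994, 0.107, 0.0], [0.0, 0.001, -1.0]]
contact_force: [0.6, 0.3, 0.1]
width: 0.601
```

```bash
sed -i 's/round(-dy\/n,1)/round(float(-dy\/n),1)/' plan.py; python3 plan.py 526.7 1.8 220 -7.33 0.6
```

```text
t 3.0 pos [470.6 100.3 245.8] yaw 6.16 tilt 0.08 d [ 56.1 -98.5 -25.8] dyaw -13.49 n 3 w 0.6006179993639631 F [0.6 0.3 0.1]
[0, 0, 4.5, -34.7, 15.1, 8.6, 0.6, 0, 0, 4.5, -33.4, 17.7, 8.6, 0.6, 0, 0, 4.5, -31.9, 20.3, 8.6, 0.6]
```

Emit:
move_arm(steps=[0,0,4.5,-34.7,15.1,8.6,0.6,0,0,4.5,-33.4,17.7,8.6,0.6,0,0,4.5,-31.9,20.3,8.6,0.6,0,0,0,0,0,0,0.6])

```text
t: 3.5
position: [0.5267, 0.0017, 0.2188]
tool_rot: [[0.127, 0.992, -0.001], [0.992, -0.127, -0.0], [-0.0, -0.001, -1.0]]
contact_force: [0.2, 1.1, 0.3]
width: 0.6
```

```bash
python3 - <<'E'
from station import arm
from h import *
import pickle
s=arm.sense();print(s['position'],s['tool_rot'])
p=arm.read_camera('wrist');cv2.imwrite('pics/w1.png',p['color'])
pickle.dump(p,open('w1.pkl','wb'))
print(arm.look_for(p,'guard')[:2])
print(proj(p,place([.6507,-.0142,np.radians(-7.33)],[[-120,80,140],[-120,-80,140],[-130,80,140],[-130,-80,140]])))
E
```

```text
[0.52673382 0.00168506 0.21884344] [[ 1.26967213e-01  9.91906456e-01 -9.53437104e-04]
 [ 9.91906840e-01 -1.26967517e-01 -2.64768433e-04]
 [-3.83681060e-04 -9.12103875e-04 -9.99999510e-01]]
[{'at': [0.5282, 0.0228, 0.1422], 'confidence': 0.92}]
[[324.71965865 106.06094632]
 [322.87437766 312.14272321]
 [309.30272267 106.05944853]
 [310.62477266 312.14457135]]
```

View pics/w1.png

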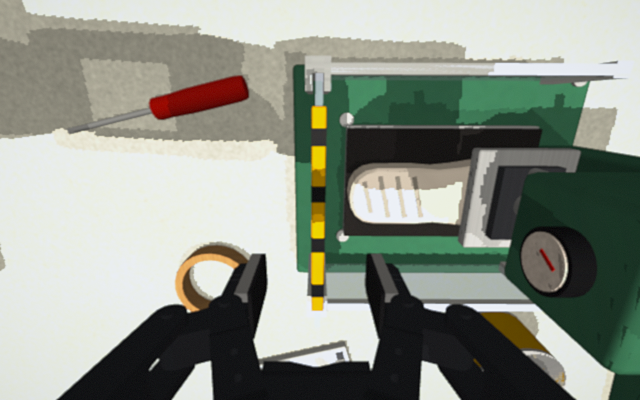

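Emit:
move_arm(steps=[0,0,0,0,1,32,0.6,0,0,0,0,0,32,0.6,0,0,0,0,0,32,0.6,0,0,0,0,0,0,0.6])

```text
t: 4.1
position: [0.5242, 0.0051, 0.1211]
tool_rot: [[0.122, 0.993, -0.007], [0.993, -0.122, 0.001], [0.0, -0.007, -1.0]]
contact_force: [-0.6, 0.2, -0.1]
width: 0.599
```

Emit:
move_arm(steps=[0,0,0,0,0,0,0,0,0,0,0,0,0,0,0,0,0,0,0,0,0,0,0,0,0,0,0,0], force=50)

```text
t: 4.6
position: [0.5288, 0.0035, 0.1257]
tool_rot: [[0.124, 0.992, 0.004], [0.992, -0.124, -0.0], [0.0, 0.004, -1.0]]
contact_force: [-0.6, 0.8, 5.6]
width: 0.109
```

Emit:
move_arm(steps=[0,0,0,0,0,-10,0,0,0,0,0,0,-20,0,0,0,0,0,0,-20,0])

```text
t: 4.97
position: [0.5266, 0.0035, 0.1737]
tool_rot: [[0.124, 0.992, -0.001], [0.992, -0.124, 0.0], [-0.0, -0.001, -1.0]]
contact_force: [-0.6, -0.5, -1.7]
width: 0.111
```

```bash
python3 - <<'E'
from station import arm
import cv2
s=arm.sense();print(s['position'],s['width'],s['contact_force'],s['ft_torque'])
p=arm.read_camera('wrist');cv2.imwrite('pics/w2.png',p['color'])
s=arm.sense();print(s['position'],s['width'],s['contact_force'])
E
```

```text
[0.52660554 0.00349375 0.1737279 ] 0.11147249366359031 [-0.59621499 -0.51591754 -1.68389653] [ 0.01037329 -0.03203649  0.06074329]
[0.52872612 0.00326952 0.17702113] 0.105800374273294 [-0.11066457  1.27688502  0.31669719]
```

View pics/w2.png

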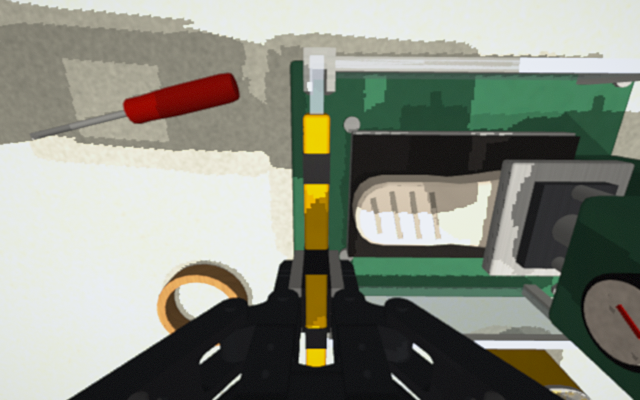

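Emit:
move_arm(steps=[0,0,0,0,0,-20,0,0,0,0,0,0,-20,0,0,0,0,0,0,-20,0,0,0,0,0,0,-20,0,0,0,0,0,0,0,0])

```text
t: 5.65
position: [0.5282, 0.0034, 0.255]
tool_rot: [[0.124, 0.992, 0.004], [0.992, -0.124, -0.001], [-0.0, 0.004, -1.0]]
contact_force: [0.4, 0.2, -2.8]
width: 0.108
```

```bash
python3 plan.py 465.7 -344.1 255 7.85 0.0 9
```

```text
t 5.65 pos [528.2   3.4 255. ] yaw -7.11 tilt 0.21 d [ -62.5 -347.5   -0. ] dyaw 14.96 n 9 w 0.10780119785117788 F [ 0.4  0.2 -2.8]
[0, 0, -1.7, -39.2, -2.1, 0.0, 0.0, 0, 0, -1.7, -39.1, -3.3, 0.0, 0.0, 0, 0, -1.7, -39.0, -4.4, 0.0, 0.0, 0, 0, -1.7, -38.8, -5.5, 0.0, 0.0, 0, 0, -1.7, -38.7, -6.6, 0.0, 0.0]
[0, 0, -1.7, -38.5, -7.8, 0.0, 0.0, 0, 0, -1.7, -38.2, -8.9, 0.0, 0.0, 0, 0, -1.7, -37.9, -10.0, 0.0, 0.0, 0, 0, -1.7, -37.6, -11.1, 0.0, 0.0]
```

Emit:
move_arm(steps=[0,0,-1.7,-39.2,-2.1,0,0,0,0,-1.7,-39.1,-3.3,0,0,0,0,-1.7,-39,-4.4,0,0,0,0,-1.7,-38.8,-5.5,0,0,0,0,-1.7,-38.7,-6.6,0,0])

```text
t: 6.28
position: [0.4915, -0.1904, 0.2516]
tool_rot: [[-0.025, 1.0, -0.002], [1.0, 0.025, 0.001], [0.001, -0.002, -1.0]]
contact_force: [0.3, 0.2, -1.9]
width: 0.102
```

Emit:
move_arm(steps=[0,0,-1.7,-38.5,-7.8,0,0,0,0,-1.7,-38.2,-8.9,0,0,0,0,-1.7,-37.9,-10,0,0,0,0,-1.7,-37.6,-11.1,0,0,0,0,0,0,0,0,0])

```text
t: 6.9
position: [0.4641, -0.3461, 0.2516]
tool_rot: [[-0.139, 0.99, -0.002], [0.99, 0.139, 0.001], [0.001, -0.002, -1.0]]
contact_force: [0.5, 1.0, -1.4]
width: 0.108
```

```bash
cat > look.py <<'E'
import sys
from station import arm
from h import *
import pickle
s0=arm.sense();P=[];
n=sys.argv[1]
for c in sys.argv[2:]:
    p=arm.read_camera(c);cv2.imwrite(f'pics/{c}_{n}.png',p['color']);pickle.dump(p,open(f'{c}_{n}.pkl','wb'))
s=arm.sense()
for q in (s0,s):
    R=np.array(q['tool_rot']);print(q['t'],np.round(q['position'],4),'yaw',np.degrees(np.arctan2(R[1,1],R[0,1])).round(2),q['width'].__round__(3),np.round(q['contact_force'],1))
E
python3 look.py 3 wrist top scene
python3 - <<'E'
from h import *
import cv2
im=cv2.imread('pics/top_3.png');cv2.imwrite('pics/top_3c.png',cv2.resize(im[150:310,380:540],None,fx=4,fy=4,interpolation=2)[:600])
im=cv2.imread('pics/scene_3.png');cv2.imwrite('pics/scene_3c.png',cv2.resize(im[70:200,190:350],None,fx=4,fy=4,interpolation=2))
E
```

```text
6.9 [ 0.4641 -0.3461  0.2516] yaw 7.99 0.108 [ 0.5  1.  -1.4]
7.05 [ 0.465  -0.3431  0.2521] yaw 8.19 0.106 [ 0.4  0.6 -1.9]
```

View pics/wrist_3.png

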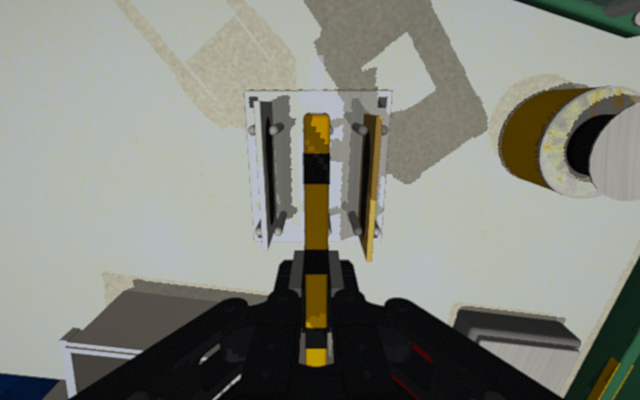

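View pics/top_3c.png

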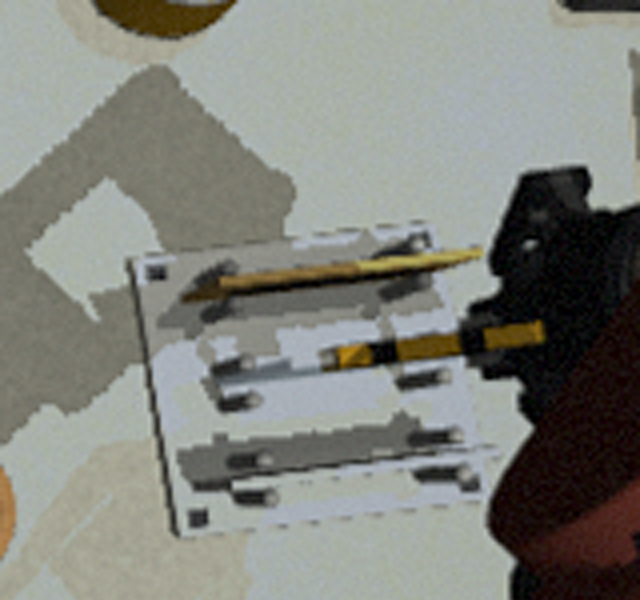

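View pics/scene_3c.png

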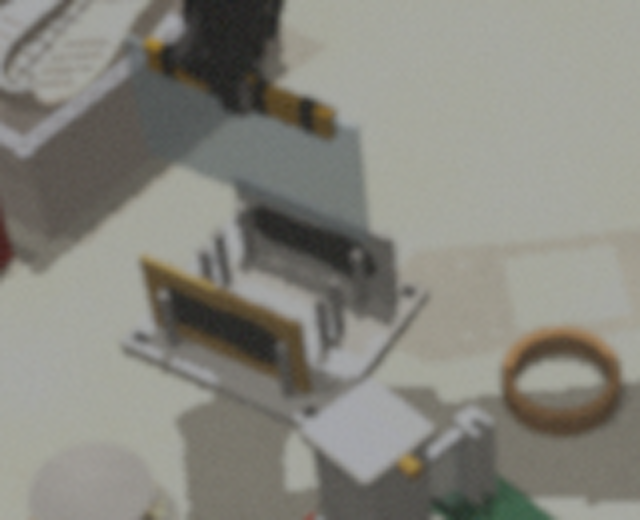

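```bash
python3 - <<'E'
from h import *
import pickle
p=pickle.load(open('wrist_3.pkl','rb'))
im=p['color'][80:270,230:410];
cv2.imwrite('pics/w3c.png',cv2.resize(im,None,fx=4,fy=4,interpolation=2)[:600])
L=[(sx*1,sy,70) for sx in(-65.5,-44.5,-10.5,10.5,44.5,65.5) for sy in(55,-55)]+[(85,95,12),(-85,95,12)]
r=[.4657,-.3441,np.radians(7.85)]
for l,q in zip(L,proj(p,place(r,L))): print(l,((q-[230,80]+.5)*4-.5).round(0), q.round(1))
E
```

```text
(-65.5, 55, 70) [ 93. 201.] [252.8 130. ]
(-65.5, -55, 70) [118. 608.] [259.1 231.7]
(-44.5, 55, 70) [177. 202.] [273.9 130. ]
(-44.5, -55, 70) [194. 609.] [278.1 231.8]
(-10.5, 55, 70) [314. 202.] [308.1 130.1]
(-10.5, -55, 70) [316. 609.] [308.7 231.8]
(10.5, 55, 70) [398. 202.] [329.2 130.1]
(10.5, -55, 70) [392. 609.] [327.6 231.9]
(44.5, 55, 70) [535. 202.] [363.4 130.2]
(44.5, -55, 70) [515. 609.] [358.3 231.9]
(65.5, 55, 70) [619. 203.] [384.5 130.3]
(65.5, -55, 70) [590. 609.] [377.2 232. ]
(85, 95, 12) [655.  41.] [393.3  89.8]
(-85, 95, 12) [55. 40.] [243.5  89.5]
```

View pics/w3c.png

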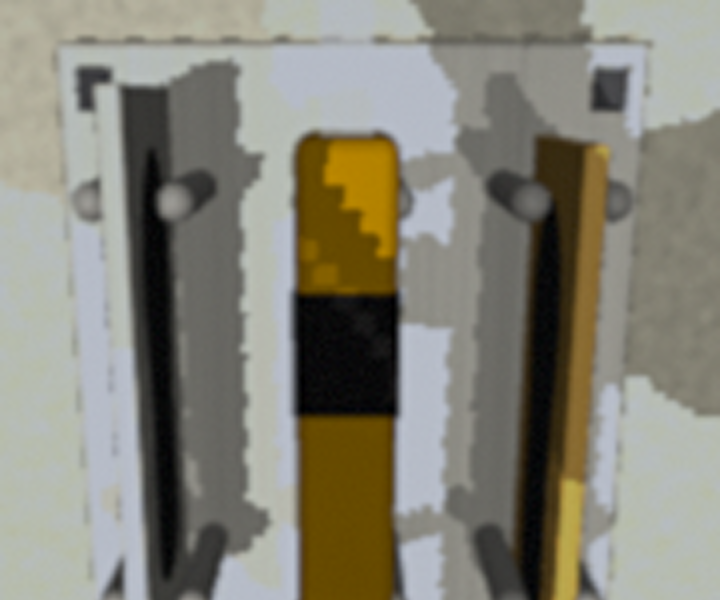

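```bash
python3 - <<'E'
from h import *
import pickle
p=pickle.load(open('wrist_3.pkl','rb'))
g=lambda u,v:[230+(u+.5)/4-.5,80+(v+.5)/4-.5]
a=unproj(p,[g(347,200),g(347,590)],.27)
b=unproj(p,[g(173,202),g(533,202)],.07)
n=np.array([np.cos(np.radians(7.85)),np.sin(np.radians(7.85)),0])
r=np.array([.4657,-.3441,0])
print(a,(a-r)@n*1e3,(b-r)@n*1e3,b, np.degrees(np.arctan2(*(a[0]-a[1])[:2])))
l=(b-r);print(l@np.array([-n[1],n[0],0]))
E
```

```text
[[ 0.45345566 -0.2736351   0.27      ]
 [ 0.45862109 -0.31042641  0.27      ]] [-2.50549746 -2.41343   ] [-45.53699789  44.00069524] [[ 0.41308959 -0.29592022  0.07      ]
 [ 0.50176423 -0.2835171   0.07      ]] -7.991985901833286
[0.05491383 0.05508952]
```

Emit:
move_arm(steps=[0,0,0,0,1.7,20,0,0,0,0,0,0,30,0,0,0,0,0,0,25,0,0,0,0,0,0,15,0,0,0,0,0,0,0,0])

```text
t: 7.68
position: [0.4663, -0.3422, 0.1613]
tool_rot: [[-0.143, 0.99, -0.003], [0.99, 0.143, 0.003], [0.003, -0.003, -1.0]]
contact_force: [0.2, 0.7, -1.5]
width: 0.108
```

```bash
python3 look.py 4 wrist scene top
python3 - <<'E'
import cv2
im=cv2.imread('pics/top_4.png')[190:300,400:520];a=cv2.resize(im,None,fx=3,fy=3,interpolation=2)
im=cv2.imread('pics/scene_4.png')[90:200,200:320];b=cv2.resize(im,None,fx=3,fy=3,interpolation=2)
cv2.imwrite('pics/c4.png',cv2.hconcat([a,b]))
E
```

```text
7.675 [ 0.4663 -0.3422  0.1613] yaw 8.25 0.108 [ 0.2  0.7 -1.5]
7.825 [ 0.468  -0.3443  0.1647] yaw 8.22 0.107 [ 0.4  0.4 -1.7]
```

View pics/wrist_4.png

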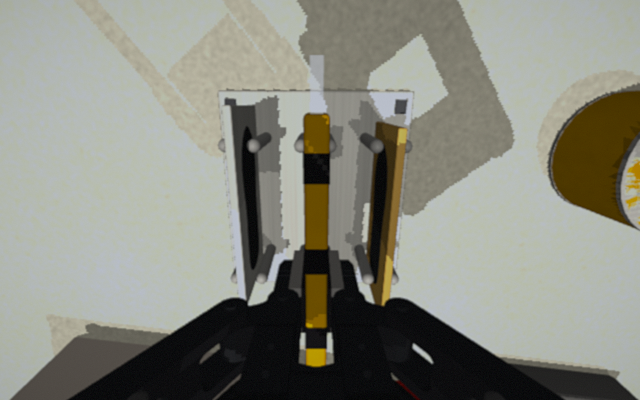

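View pics/c4.png

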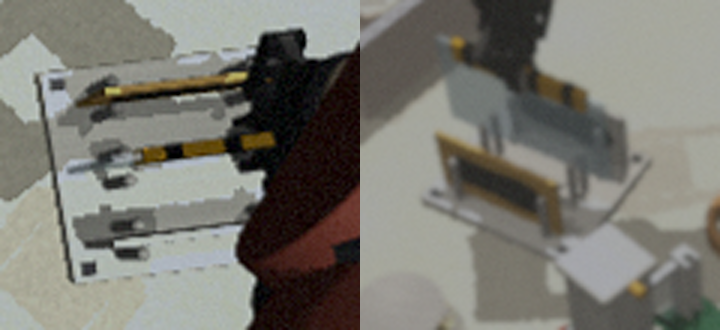

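Emit:
move_arm(steps=[0,0,0,0,0,14,0,0,0,0,0,0,14,0,0,0,0,0,0,10,0,0,0,0,0,0,4,0,0,0,0,0,0,0,0])

```text
t: 8.45
position: [0.467, -0.3437, 0.1209]
tool_rot: [[-0.143, 0.99, -0.001], [0.99, 0.143, 0.001], [0.001, -0.001, -1.0]]
contact_force: [0.8, 0.2, -0.6]
width: 0.109
```

Emit:
move_arm(steps=[0,0,0,0,0,2,0,0,0,0,0,0,2,0,0,0,0,0,0,0,0])

```text
t: 8.82
position: [0.4674, -0.344, 0.1178]
tool_rot: [[-0.143, 0.99, 0.0], [0.99, 0.143, -0.0], [-0.0, 0.0, -1.0]]
contact_force: [0.0, -0.5, -1.5]
width: 0.109
```

Emit:
move_arm(steps=[0,0,0,0,0,1.5,0,0,0,0,0,0,0,0])

```text
t: 9.07
position: [0.4676, -0.344, 0.1177]
tool_rot: [[-0.143, 0.99, 0.0], [0.99, 0.143, -0.0], [-0.0, 0.0, -1.0]]
contact_force: [-2.2, 2.7, 5.7]
width: 0.108
```

Emit:
move_arm(steps=[0,0,0,0,0,1.5,0,0,0,0,0,0,0,0])

```text
t: 9.32
position: [0.4679, -0.344, 0.1177]
tool_rot: [[-0.143, 0.99, 0.0], [0.99, 0.143, -0.0], [-0.0, 0.0, -1.0]]
contact_force: [-3.3, 5.1, 11.9]
width: 0.106
```

Emit:
move_arm(steps=[0,0,0,0,0,1.5,0,0,0,0,0,0,0,0])

```text
t: 9.57
position: [0.4681, -0.3439, 0.1176]
tool_rot: [[-0.143, 0.99, 0.0], [0.99, 0.143, 0.0], [0.0, 0.0, -1.0]]
contact_force: [-5.4, 7.9, 18.9]
width: 0.105
```

Emit:
move_arm(steps=[0,0,0,0,0,-3.5,0,0,0,0,0,0,0,0.4,0,0,0,0,0,0,0.4])

```text
t: 9.95
position: [0.4671, -0.3439, 0.1161]
tool_rot: [[-0.142, 0.99, -0.0], [0.99, 0.142, 0.0], [0.0, -0.0, -1.0]]
contact_force: [-0.4, 0.2, -1.2]
width: 0.397
```

```bash
python3 look.py 5 wrist scene 
python3 - <<'E'
import cv2
a=cv2.imread('pics/wrist_5.png')[40:330,180:460]
im=cv2.imread('pics/scene_5.png')[90:200,200:320];b=cv2.resize(im,(316,290),interpolation=2)
cv2.imwrite('pics/c5.png',cv2.hconcat([a,b]))
E
```

```text
9.95 [ 0.4671 -0.3439  0.1161] yaw 8.19 0.397 [-0.4  0.2 -1.2]
10.05 [ 0.467  -0.3438  0.116 ] yaw 8.19 0.401 [ 0.1 -0.9  0.4]
```

View pics/c5.png

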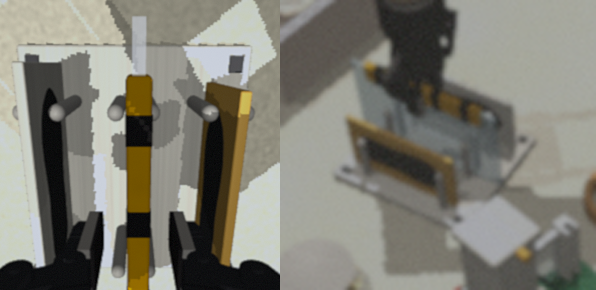

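Emit:
move_arm(steps=[0,0,0,0,0,-20,0.4,0,0,0,0,0,-40,0.4,0,0,0,0,0,-50,0.4,0,0,0,0,0,-30,0.4])

```text
t: 10.55
position: [0.4683, -0.3449, 0.2614]
tool_rot: [[-0.143, 0.99, 0.004], [0.99, 0.143, -0.004], [-0.005, 0.004, -1.0]]
contact_force: [0.7, -0.6, -1.0]
width: 0.401
```

```bash
python3 plan.py 521 2 260 82.6 1.0
```

```text
t 10.55 pos [ 468.3 -344.9  261.4] yaw 8.2 tilt 0.35 d [ 52.7 346.9  -1.4] dyaw 74.4 n 8 w 0.40132120618281564 F [ 0.7 -0.6 -1. ]
[0, 0, -9.3, 42.0, 12.7, 0.2, 1.0, 0, 0, -9.3, 39.4, 19.3, 0.2, 1.0, 0, 0, -9.3, 35.7, 25.4, 0.2, 1.0, 0, 0, -9.3, 31.2, 30.9, 0.2, 1.0, 0, 0, -9.3, 25.8, 35.5, 0.2, 1.0]
[0, 0, -9.3, 19.7, 39.2, 0.2, 1.0, 0, 0, -9.3, 13.1, 41.9, 0.2, 1.0, 0, 0, -9.3, 6.2, 43.4, 0.2, 1.0]
```

Emit:
move_arm(steps=[0,0,-9.3,42,12.7,0,1,0,0,-9.3,39.4,19.3,0,1,0,0,-9.3,35.7,25.4,0,1,0,0,-9.3,31.2,30.9,0,1,0,0,-9.3,25.8,35.5,0,1])

```text
t: 11.18
position: [0.5005, -0.1257, 0.2582]
tool_rot: [[-0.819, 0.574, 0.002], [0.574, 0.819, -0.001], [-0.002, 0.001, -1.0]]
contact_force: [0.5, -0.4, 1.7]
width: 0.999
```

Emit:
move_arm(steps=[0,0,-9.3,19.7,39.2,0,1,0,0,-9.3,13.1,41.9,0,1,0,0,-9.3,6.2,43.4,0,1,0,0,0,0,0,0,1])

```text
t: 11.68
position: [0.5202, 0.0056, 0.258]
tool_rot: [[-0.992, 0.124, 0.002], [0.124, 0.992, 0.0], [-0.002, 0.001, -1.0]]
contact_force: [-0.1, -0.6, -0.2]
width: 1.003
```

```bash
python3 look.py 6 wrist scene top
python3 - <<'E'
import cv2
im=cv2.imread('pics/scene_6.png')[90:200,200:320];b=cv2.resize(im,(480,440),interpolation=2)
cv2.imwrite('pics/c6.png',b)
E
```

```text
11.675 [0.5202 0.0056 0.258 ] yaw 82.85 1.003 [-0.1 -0.6 -0.2]
11.825 [0.52   0.0026 0.2574] yaw 82.55 1.002 [ 1.1 -0.9 -0.4]
```

View pics/c6.png

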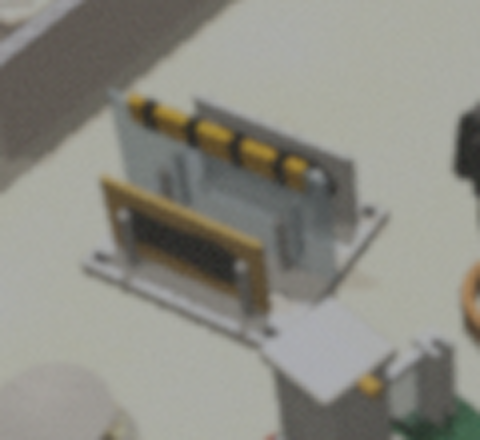

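View pics/wrist_6.png

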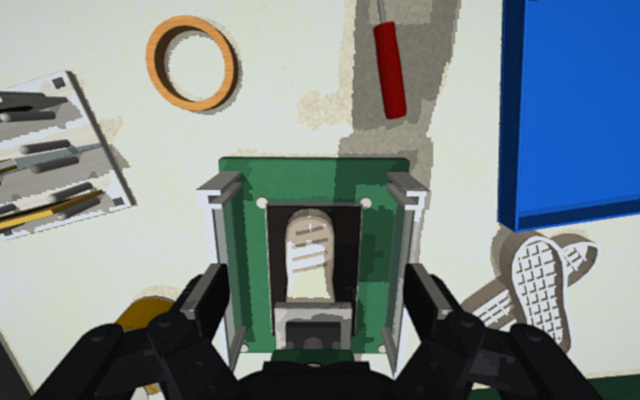

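View pics/top_6.png

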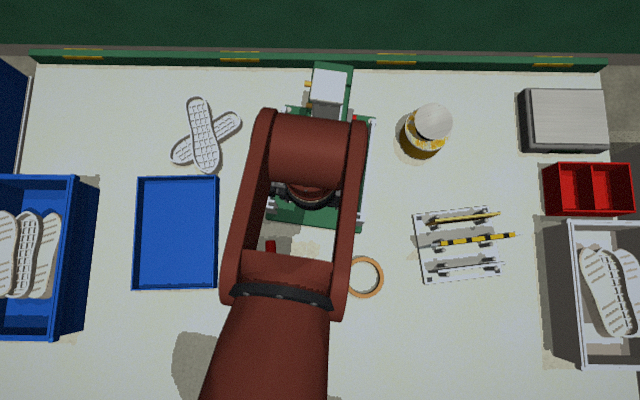

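```bash
python3 - <<'E'
import pickle
from h import *
p=pickle.load(open('wrist_6.pkl','rb'))
cv2.imwrite('pics/w6c.png',cv2.resize(p['color'][195:315,250:370],None,fx=5,fy=5,interpolation=2))
E
```

```text
(no output)
```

View pics/w6c.png

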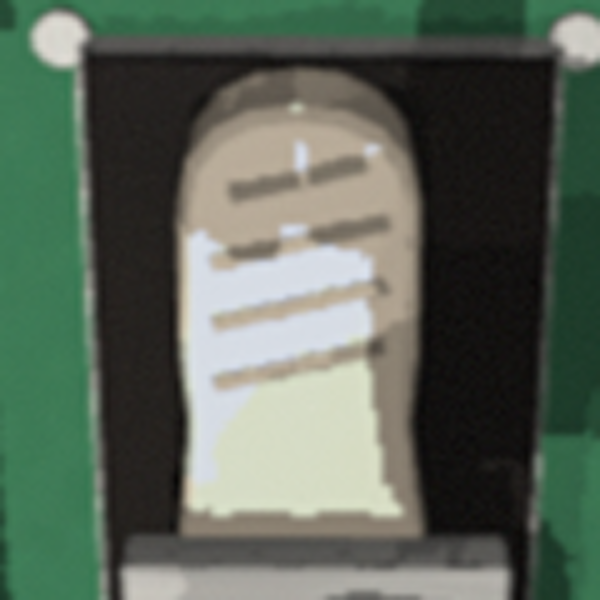

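```bash
python3 - <<'E'
import pickle
from h import *
p=pickle.load(open('wrist_6.pkl','rb'))
g=lambda u,v:[250+(u+.5)/5-.5,195+(v+.5)/5-.5]
pr=np.array([.6507,-.0142]);a=np.radians(-7.33);X=np.array([np.cos(a),np.sin(a)]);Y=np.array([-X[1],X[0]])
def loc(P):return np.c_[(P[:,:2]-pr)@X,(P[:,:2]-pr)@Y]*1e3
for z,n,pts in[(.04,'base heel end',[(297,68)]),(.068,'top heel end',[(297,105)]),(.068,'sides230',[(181,230),(420,230)]),(.068,'sides 330',[(184,330),(416,330)]),(.04,'pad corners',[(85,57),(557,57)]),(.08,'platen front corners',[(122,565),(512,565)]),(.04,'side base230',[(178,230),(422,230)])]:
    P=unproj(p,[g(*q) for q in pts],z);print(n,P[:,:2].round(4).tolist(),'press',loc(P).round(1).tolist())
E
```

```text
base heel end [[0.5577, -0.007]] press [[-93.2, -4.8]]
top heel end [[0.5567, -0.0063]] press [[-94.3, -4.2]]
sides230 [[0.5839, -0.0369], [0.5908, 0.0177]] press [[-63.4, -31.1], [-63.5, 24.0]]
sides 330 [[0.6096, -0.0403], [0.6165, 0.014]] press [[-37.4, -31.1], [-37.6, 23.6]]
pad corners [[0.5485, -0.0574], [0.5627, 0.0555]] press [[-95.9, -55.9], [-96.2, 57.9]]
platen front corners [[0.6642, -0.0629], [0.6759, 0.0302]] press [[19.6, -46.6], [19.4, 47.3]]
side base230 [[0.5966, -0.0424], [0.6043, 0.0184]] press [[-50.1, -34.8], [-50.2, 26.4]]
```

View pics/scene_6.png

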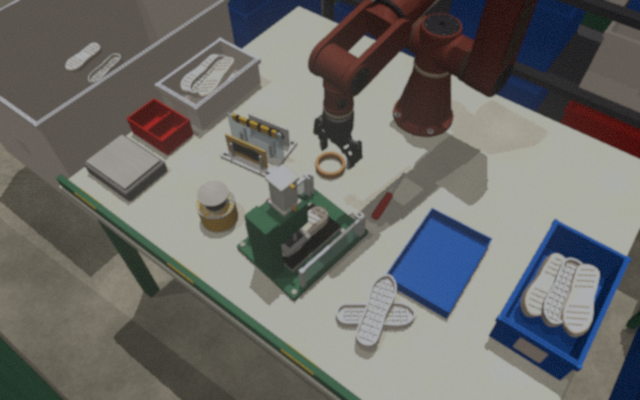

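```bash
python3 - <<'E'
from h import *
for z in np.arange(.25,.75,.05): print(round(z,2),proj('scene',[.52,.0026,z])[0].round(0), proj('top',[.52,.0026,z])[0].round(0))
for z in (.24,.344):print(proj('scene',place([.6507,-.0142,-.128],[[10,-30,z*1e3],[10,30,z*1e3],[70,-30,z*1e3],[70,30,z*1e3]])).round(0).tolist())
E
python3 - <<'E'
import cv2
im=cv2.imread('pics/scene_6.png')[20:270,230:400];cv2.imwrite('pics/c6b.png',cv2.resize(im,None,fx=2.4,fy=2.4,interpolation=2))
E
```

```text
0.25 [335. 159.] [313. 201.]
0.3 [336. 146.] [312. 196.]
0.35 [336. 132.] [312. 190.]
0.4 [337. 117.] [312. 182.]
0.45 [337. 102.] [311. 174.]
0.5 [337.  85.] [310. 163.]
0.55 [338.  67.] [310. 150.]
0.6 [338.  47.] [309. 134.]
0.65 [339.  26.] [308. 113.]
0.7 [339.   3.] [306.  85.]
[[288.0, 186.0], [305.0, 199.0], [271.0, 200.0], [287.0, 214.0]]
[[286.0, 159.0], [303.0, 173.0], [267.0, 173.0], [284.0, 188.0]]
```

View pics/c6b.png

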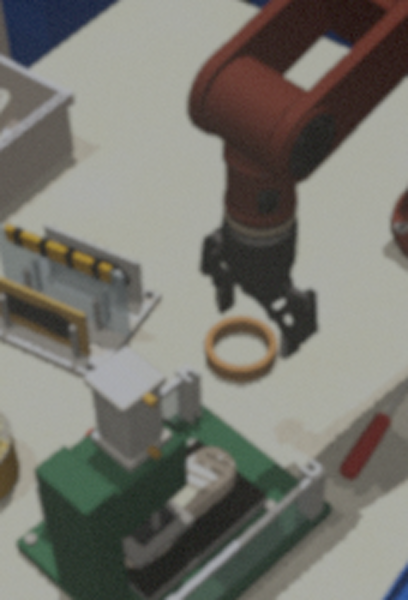

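```bash
python3 - <<'E'
from h import *
pr=np.array([.6507,-.0142]);a=np.radians(-7.33);X=np.array([np.cos(a),np.sin(a)]);Y=np.array([-X[1],X[0]])
P=unproj('scene',[[288,166],[297,177],[265,177],[283,191]],.344)
print(np.c_[(P[:,:2]-pr)@X,(P[:,:2]-pr)@Y]*1e3)
E
```

```text
[[ 20.72162628 -10.39496226]
 [ 28.98829348  28.30003925]
 [ 80.07986492 -24.4713313 ]
 [ 78.95743026  34.64254884]]
```

```bash
python3 plan.py 592.6 -10.4 150 82.67 1.0 3
```

```text
t 11.82 pos [520.    2.6 257.4] yaw 82.55 tilt 0.08 d [  72.6  -13.  -107.4] dyaw 0.12 n 3 w 1.0019321794025027 F [ 1.1 -0.9 -0.4]
[0, 0, -0.0, -24.6, -1.2, 35.8, 1.0, 0, 0, -0.0, -24.6, -1.2, 35.8, 1.0, 0, 0, -0.0, -24.6, -1.2, 35.8, 1.0]
```

Emit:
move_arm(steps=[0,0,0,-36.8,-1.8,20,1,0,0,0,-36.8,-1.8,20,1,0,0,0,0,0,35,1,0,0,0,0,0,32,1,0,0,0,0,0,0,1])

```text
t: 12.45
position: [0.5896, -0.0111, 0.1462]
tool_rot: [[-0.991, 0.131, -0.007], [0.131, 0.991, 0.001], [0.007, -0.0, -1.0]]
contact_force: [-0.4, -0.2, 0.1]
width: 1.003
```

```bash
python3 look.py 7 wrist;python3 plan.py 592.6 -10.4 54 82.67 1.0 3
```

```text
12.45 [ 0.5896 -0.0111  0.1462] yaw 82.45 1.003 [-0.4 -0.2  0.1]
12.5 [ 0.5913 -0.0111  0.1486] yaw 82.47 1.003 [ 0.7 -0.2 -0. ]
t 12.5 pos [591.3 -11.1 148.6] yaw 82.47 tilt 0.17 d [  1.3   0.7 -94.6] dyaw 0.2 n 3 w 1.0025414434732953 F [ 0.7 -0.2 -0. ]
[0, 0, -0.1, -0.4, 0.3, 31.5, 1.0, 0, 0, -0.1, -0.4, 0.3, 31.5, 1.0, 0, 0, -0.1, -0.4, 0.3, 31.5, 1.0]
```

View pics/wrist_7.png

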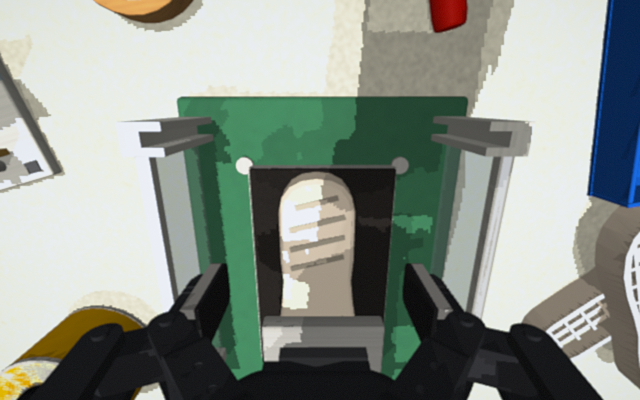

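Emit:
move_arm(steps=[0,0,0,-1,0.5,30,1,0,0,0,0,0,30,1,0,0,0,0,0,20,1,0,0,0,0,0,12,1,0,0,0,0,0,0,1])

```text
t: 13.12
position: [0.5932, -0.0097, 0.0573]
tool_rot: [[-0.992, 0.129, -0.001], [0.129, 0.992, 0.0], [0.001, -0.0, -1.0]]
contact_force: [-0.6, 0.2, 1.0]
width: 0.998
```

```bash
python3 look.py 8 wrist
```

```text
13.125 [ 0.5932 -0.0097  0.0573] yaw 82.58 0.998 [-0.6  0.2  1. ]
13.175 [ 0.5939 -0.0097  0.0581] yaw 82.59 1.001 [ 0.3 -0.2 -0.3]
```

View pics/wrist_8.png

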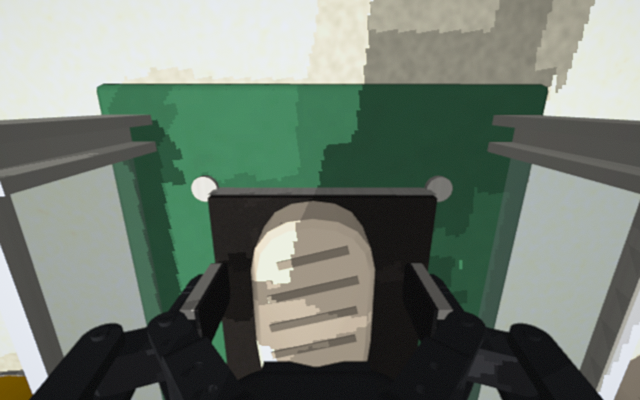

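Emit:
move_arm(steps=[0,0,0,0,-0.5,4,1,0,0,0,0,0,0,0.6,0,0,0,0,0,0,0.55,0,0,0,0,0,0,0.5], force=50)

```text
t: 13.68
position: [0.5939, -0.0101, 0.0542]
tool_rot: [[-0.992, 0.129, 0.001], [0.129, 0.992, -0.0], [-0.001, -0.0, -1.0]]
contact_force: [0.0, -0.2, 1.5]
width: 0.65
```

```bash
python3 look.py 9 wrist
```

```text
13.675 [ 0.5939 -0.0101  0.0542] yaw 82.6 0.65 [ 0.  -0.2  1.5]
13.725 [ 0.5939 -0.0101  0.0542] yaw 82.6 0.645 [ 0.3 -0.7  3.2]
```

View pics/wrist_9.png

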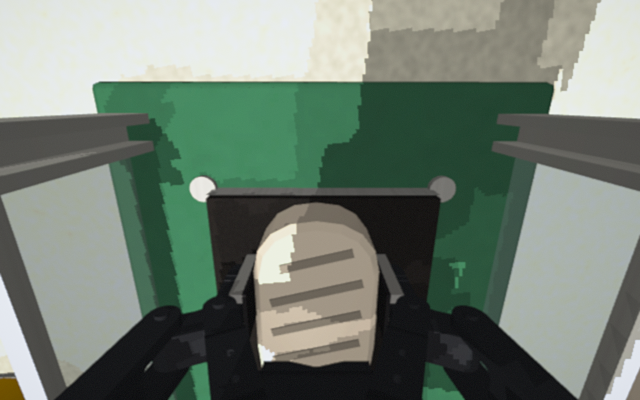

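Emit:
move_arm(steps=[0,0,0,0,0,0,0.4,0,0,0,0,0,-2,0.4,0,0,0,0,0,-2,0.4,0,0,0,0,0,0,0.4], force=60)

```text
t: 14.22
position: [0.5929, -0.01, 0.0572]
tool_rot: [[-0.992, 0.129, -0.001], [0.129, 0.992, 0.0], [0.001, 0.0, -1.0]]
contact_force: [-0.9, -0.1, -2.7]
width: 0.645
```

```bash
python3 look.py 10 wrist scene; python3 - <<'E'
import cv2
im=cv2.imread('pics/scene_10.png')[150:300,220:380];cv2.imwrite('pics/c10.png',cv2.resize(im,None,fx=4,fy=4,interpolation=2))
E
```

```text
14.225 [ 0.5929 -0.01    0.0572] yaw 82.6 0.645 [-0.9 -0.1 -2.7]
14.325 [ 0.5929 -0.01    0.0572] yaw 82.59 0.648 [ 0.4  0.9 -0.8]
```

View pics/c10.png

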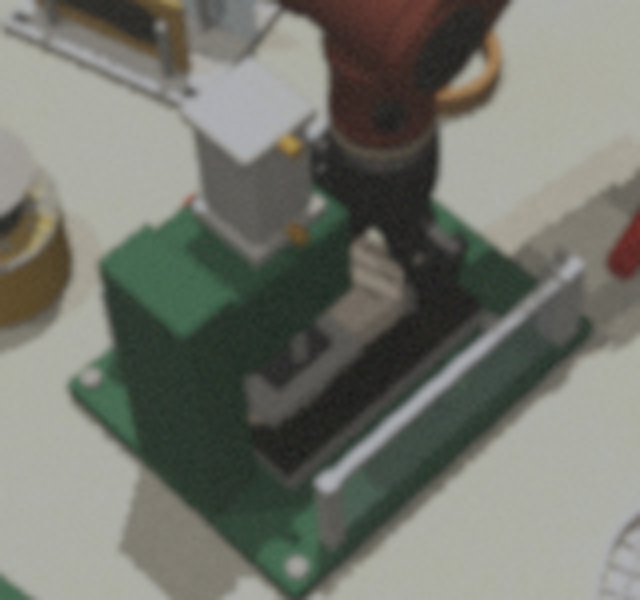

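Held and raised ~3–4 mm (12 mm was free). Draw forward along tool +x.

Emit:
move_arm(steps=[0,0,0,10,0,0,0.4,0,0,0,20,0,0,0.4,0,0,0,30,0,0,0.4,0,0,0,30,0,0,0.4,0,0,0,30,0,0,0.4])

```text
t: 14.95
position: [0.4724, 0.0057, 0.0573]
tool_rot: [[-0.992, 0.129, -0.001], [0.129, 0.992, 0.0], [0.001, -0.0, -1.0]]
contact_force: [0.5, 0.6, -0.6]
width: 0.642
```

```bash
python3 look.py 11 scene; python3 - <<'E'
import cv2
im=cv2.imread('pics/scene_11.png')[120:270,250:410];cv2.imwrite('pics/c11.png',cv2.resize(im,None,fx=4,fy=4,interpolation=2))
E
```

```text
14.95 [0.4724 0.0057 0.0573] yaw 82.6 0.642 [ 0.5  0.6 -0.6]
15.0 [0.4671 0.0067 0.0557] yaw 82.63 0.642 [-3.   0.9 -2.4]
```

View pics/c11.png

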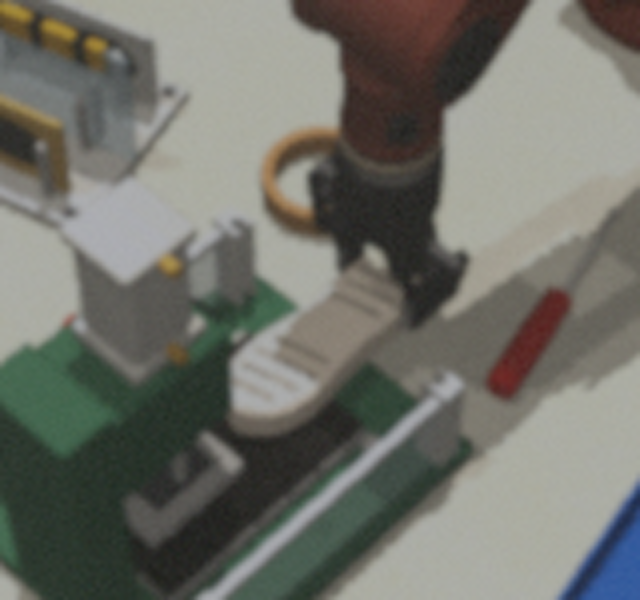

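Emit:
move_arm(steps=[0,0,0,0,0,-25,0.4,0,0,0,0,0,-35,0.4,0,0,0,0,0,-40,0.4,0,0,0,0,0,-20,0.4,0,0,0,0,0,0,0.4])

```text
t: 15.62
position: [0.4754, 0.0053, 0.1794]
tool_rot: [[-0.992, 0.129, 0.005], [0.129, 0.992, -0.001], [-0.005, -0.0, -1.0]]
contact_force: [-0.1, -0.5, -1.3]
width: 0.648
```

```bash
python3 - <<'E'
import cv2
im=cv2.imread('pics/top0.png')[165:300,120:230];cv2.imwrite('pics/t0.png',cv2.resize(im,None,fx=4,fy=4,interpolation=2))
E
python3 look.py 12 scene; python3 - <<'E'
import cv2
im=cv2.imread('pics/scene_12.png')[90:240,250:410];cv2.imwrite('pics/c12.png',cv2.resize(im,None,fx=3,fy=3,interpolation=2))
E
```

```text
15.625 [0.4754 0.0053 0.1794] yaw 82.6 0.648 [-0.1 -0.5 -1.3]
15.675 [0.4742 0.0055 0.1777] yaw 82.6 0.644 [-0.7  0.1 -1.6]
```

View pics/t0.png

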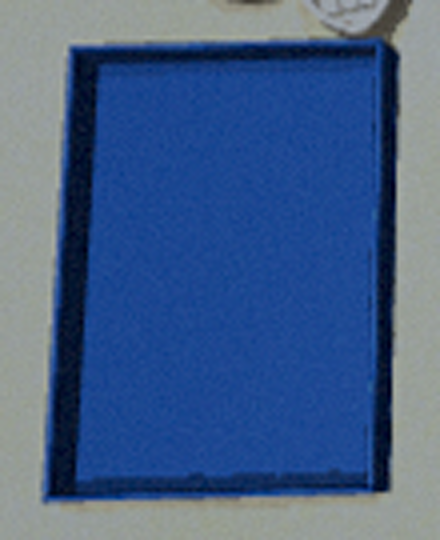

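View pics/c12.png

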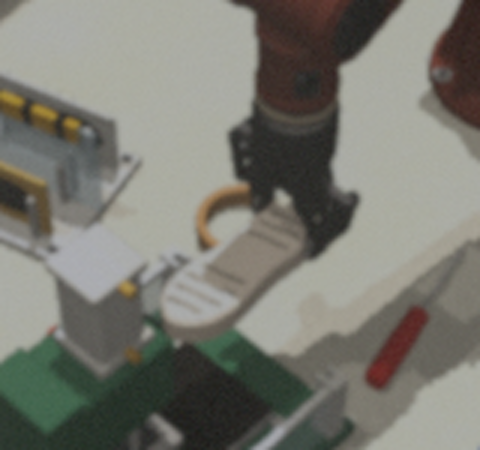

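```bash
python3 - <<'E'
from h import *
g=lambda u,v:[120+(u+.5)/4-.5,165+(v+.5)/4-.5]
P=unproj('top',[g(72,45),g(385,41),g(374,492),g(45,498)],.04);print(P)
print(P.mean(0)); d=lambda i,j:P[i]-P[j]
for i,j in[(0,3),(1,2)]: print(np.linalg.norm(d(i,j)),np.degrees(np.arctan2(d(i,j)[1],d(i,j)[0])))
for i,j in[(0,1),(3,2)]: print(np.linalg.norm(d(i,j)))
E
```

```text
[[0.61496854 0.42957632 0.04      ]
 [0.62042236 0.24082634 0.04      ]
 [0.3540208  0.23056664 0.04      ]
 [0.34778737 0.41880411 0.04      ]]
[0.48429977 0.32994335 0.04      ]
0.2673982411554989 2.308799410182907
0.26659904404531776 2.20549291116314
0.1888287558559067
0.1883406496898625
```

```bash
python3 plan.py 426 328 178 92.2 0.4 9
```

```text
t 15.68 pos [474.2   5.5 177.7] yaw 82.6 tilt 0.06 d [-4.820e+01  3.225e+02  3.000e-01] dyaw 9.6 n 9 w 0.6435776999838076 F [-0.7  0.1 -1.6]
[0, 0, -1.1, 9.9, 34.8, -0.0, 0.4, 0, 0, -1.1, 9.3, 35.0, -0.0, 0.4, 0, 0, -1.1, 8.6, 35.2, -0.0, 0.4, 0, 0, -1.1, 8.0, 35.3, -0.0, 0.4, 0, 0, -1.1, 7.3, 35.5, -0.0, 0.4]
[0, 0, -1.1, 6.6, 35.6, -0.0, 0.4, 0, 0, -1.1, 6.0, 35.7, -0.0, 0.4, 0, 0, -1.1, 5.3, 35.8, -0.0, 0.4, 0, 0, -1.1, 4.6, 35.9, -0.0, 0.4]
```

Emit:
move_arm(steps=[0,0,-1.1,9.9,34.8,0,0.4,0,0,-1.1,9.3,35,0,0.4,0,0,-1.1,8.6,35.2,0,0.4,0,0,-1.1,8,35.3,0,0.4,0,0,-1.1,7.3,35.5,0,0.4])

```text
t: 16.3
position: [0.4453, 0.1852, 0.1751]
tool_rot: [[-0.999, 0.033, -0.004], [0.033, 0.999, -0.001], [0.004, -0.001, -1.0]]
contact_force: [0.3, -0.2, -0.9]
width: 0.644
```

Emit:
move_arm(steps=[0,0,-1.1,6.6,35.6,0,0.4,0,0,-1.1,6,35.7,0,0.4,0,0,-1.1,5.3,35.8,0,0.4,0,0,-1.1,4.6,35.9,0,0.4,0,0,0,0,0,0,0.4])

```text
t: 16.92
position: [0.4236, 0.3288, 0.1752]
tool_rot: [[-0.999, -0.047, -0.003], [-0.047, 0.999, -0.001], [0.003, -0.001, -1.0]]
contact_force: [-0.3, -0.7, -1.1]
width: 0.643
```

Emit:
move_arm(steps=[0,0,0,0,0,30,0.4,0,0,0,0,0,40,0.4,0,0,0,0,0,20,0.4,0,0,0,0,0,0,0.4])

```text
t: 17.42
position: [0.4227, 0.3251, 0.0839]
tool_rot: [[-0.999, -0.043, -0.007], [-0.043, 0.999, -0.004], [0.007, -0.004, -1.0]]
contact_force: [-0.3, -0.1, -0.9]
width: 0.648
```

```bash
python3 look.py 13 scene top wrist; python3 - <<'E'
import cv2
a=cv2.resize(cv2.imread('pics/scene_13.png')[170:320,360:520],None,fx=2.4,fy=2.4,interpolation=2)
b=cv2.resize(cv2.imread('pics/top_13.png')[150:300,100:260],None,fx=2.4,fy=2.4,interpolation=2)
cv2.imwrite('pics/c13.png',cv2.hconcat([a,b]))
E
```

```text
17.425 [0.4227 0.3251 0.0839] yaw 92.45 0.648 [-0.3 -0.1 -0.9]
17.575 [0.426  0.3274 0.0881] yaw 92.47 0.645 [ 0.2  0.3 -0.3]
```

View pics/c13.png

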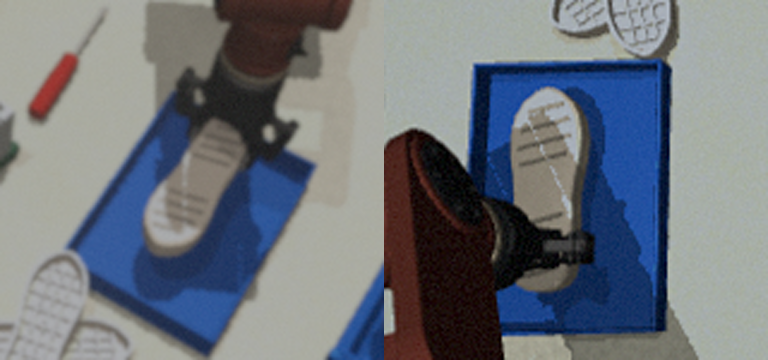

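View pics/wrist_13.png

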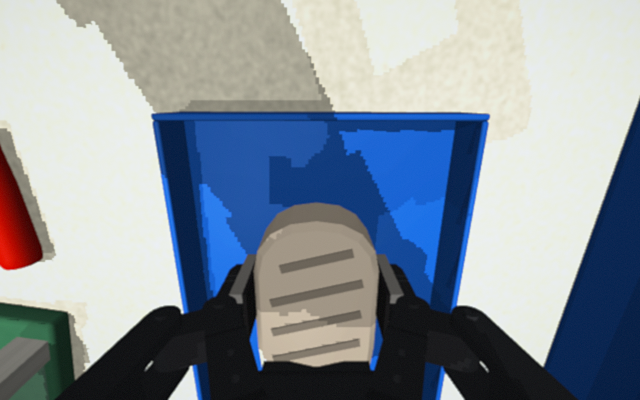

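Emit:
move_arm(steps=[0,0,0,0,0,25,0.4,0,0,0,0,0,25,0.4,0,0,0,0,0,12,0.4,0,0,0,0,0,0,0.4])

```text
t: 18.08
position: [0.4253, 0.3275, 0.0255]
tool_rot: [[-0.999, -0.043, -0.001], [-0.043, 0.999, -0.0], [0.001, -0.0, -1.0]]
contact_force: [0.6, -0.2, -1.3]
width: 0.638
```

Emit:
move_arm(steps=[0,0,0,0,0,3,0.4,0,0,0,0,0,2,0.4,0,0,0,0,0,0,0.4])

```text
t: 18.45
position: [0.4257, 0.3278, 0.0209]
tool_rot: [[-0.999, -0.044, 0.001], [-0.044, 0.999, 0.0], [-0.001, 0.0, -1.0]]
contact_force: [0.7, 0.2, -1.2]
width: 0.643
```

Emit:
move_arm(steps=[0,0,0,0,0,1.5,0.4,0,0,0,0,0,0,0.4])

```text
t: 18.7
position: [0.4253, 0.3276, 0.0189]
tool_rot: [[-0.999, -0.044, -0.0], [-0.044, 0.999, -0.0], [0.0, -0.0, -1.0]]
contact_force: [-0.5, 0.7, -0.8]
width: 0.649
```

Emit:
move_arm(steps=[0,0,0,0,0,1.5,0.4,0,0,0,0,0,0,0.4])

```text
t: 18.95
position: [0.4256, 0.3277, 0.0182]
tool_rot: [[-0.999, -0.044, -0.0], [-0.044, 0.999, -0.0], [0.0, -0.0, -1.0]]
contact_force: [-2.2, -1.3, 4.9]
width: 0.644
```

Emit:
move_arm(steps=[0,0,0,0,0,1,0.4,0,0,0,0,0,0,0.4])

```text
t: 19.2
position: [0.4256, 0.3278, 0.0182]
tool_rot: [[-0.999, -0.044, -0.001], [-0.044, 0.999, -0.0], [0.001, -0.0, -1.0]]
contact_force: [-4.0, -3.7, 11.0]
width: 0.641
```

Contact at the expected height. Release and retreat.

Emit:
move_arm(steps=[0,0,0,0,0,-1.5,0.4,0,0,0,0,0,0,0.95,0,0,0,0,0,0,0.95,0,0,0,0,0,0,0.95])

```text
t: 19.7
position: [0.4254, 0.3276, 0.0178]
tool_rot: [[-0.999, -0.043, -0.0], [-0.043, 0.999, -0.0], [0.0, -0.0, -1.0]]
contact_force: [-0.5, 0.1, 0.1]
width: 0.951
```

Emit:
move_arm(steps=[0,0,0,0,0,-15,0.95,0,0,0,0,0,-30,0.95,0,0,0,0,0,-50,0.95,0,0,0,0,0,-50,0.95,0,0,0,0,0,-50,0.95])

```text
t: 20.32
position: [0.4254, 0.3276, 0.2158]
tool_rot: [[-0.999, -0.044, 0.001], [-0.044, 0.999, 0.001], [-0.001, 0.001, -1.0]]
contact_force: [1.3, -0.1, -0.2]
width: 0.946
```

Emit:
move_arm(steps=[0,0,0,50,0,-10,0.95,0,0,0,40,0,0,0.95,0,0,0,0,0,0,0.95])

```text
t: 20.7
position: [0.3333, 0.3235, 0.2238]
tool_rot: [[-0.999, -0.046, 0.0], [-0.046, 0.999, 0.001], [-0.0, 0.001, -1.0]]
contact_force: [0.3, -0.2, -0.3]
width: 0.952
```

```bash
python3 look.py 14 scene top; python3 - <<'E'
import cv2
a=cv2.resize(cv2.imread('pics/scene_14.png')[80:320,190:510],None,fx=2.4,fy=2.4,interpolation=2)
cv2.imwrite('pics/c14.png',a)
cv2.imwrite('pics/t14.png',cv2.resize(cv2.imread('pics/top_14.png')[195:295,405:525],None,fx=6,fy=6,interpolation=2))
E
```

```text
20.7 [0.3333 0.3235 0.2238] yaw 92.63 0.952 [ 0.3 -0.2 -0.3]
20.8 [0.3358 0.3239 0.224 ] yaw 92.54 0.947 [ 0.1 -1.   0.3]
```

View pics/c14.png

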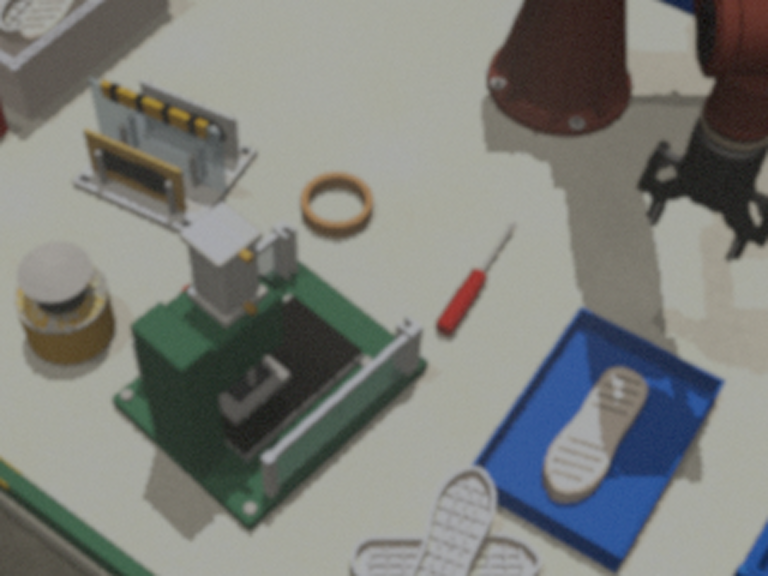

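View pics/top_14.png

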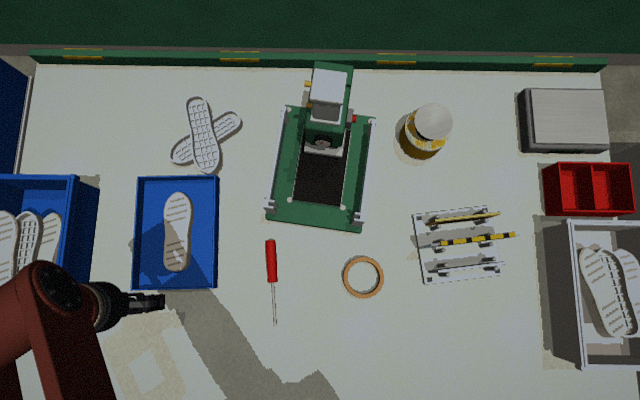

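View pics/t14.png

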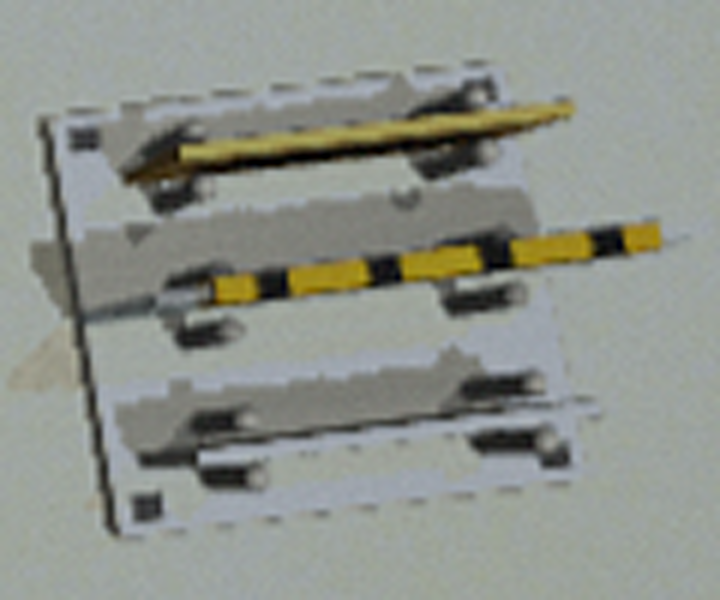

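```bash
python3 - <<'E'
from h import *
g=lambda u,v:[405+(u+.5)/6-.5,195+(v+.5)/6-.5]
P=unproj('top',[g(212,280),g(660,223),g(212,303),g(660,247)],.132)
r=np.array([.4652,-.3441]);a=np.radians(7.85);X=np.array([np.cos(a),np.sin(a)]);Y=np.array([-X[1],X[0]])
print(np.c_[(P[:,:2]-r)@X,(P[:,:2]-r)@Y]*1e3)
E
```

```text
[[  5.80968369  78.32488245]
 [  6.43123681 -82.52708702]
 [ -2.14386646  79.75518301]
 [ -1.90751471 -80.73092368]]
```

```bash
python3 -c "
from station import arm
print(arm.close_job())"
```

```text
the job is handed in; nothing more can be done
None
```

The job is done and handed in after about 21 s of the allowed 64 s. No verdict was reported.

- **Guard:** I lifted it straight up out of the posts and lowered it into the rack's middle slot until the floor took the load, then released it. In the last top picture its grip strip is about 1–2 mm off the slot centre across and about 1 mm along. It is parallel to the slot and almost upright.
- **Sole:** I gripped it at the heel, raised it about 3–4 mm of the 12 mm free, and drew it forward. The wrist force stayed at a few newtons, with no sign of contact with the head. I set it down in the tray at the expected floor height. In the last pictures it lies flat near the tray's centre, tread up.
- **Other things:** The templates, can, tape, screwdriver and stacked soles look unmoved, and the gripper is clear of everything.

None of these checks failed or disagreed. I judged the sole's final position and that the other things had not moved by eye, not by measurement.

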